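Open the laundry pedal bin and lift out its bucket

ROBOT

A 6-joint arm with a two-finger parallel gripper is mounted at the origin on the work surface. World frame = base frame: x ahead of the robot, y to its left, z up, the work surface at z = 0. Lengths are in m, angles in degrees, forces in N, time in s.
With the tool pointing down it reaches from about 0.3 to 0.75 m from the base axis. Payload 8.5 kg.
Tool frame: the origin (TCP) lies midway between the tips of the shut fingers; the grasp point (between the pads) lies grasp_offset behind it (grasp_offset is the distance from the TCP to the grasp point, in m); z points along the fingers, y is the line along which they close (so a half turn about z gives the same grasp; the last joint's range is limited). The gripper opens to 85 mm and grips with 20 to 120 N. Pads are 22 mm wide; open, the fingers measure 114 mm over their backs; the gripper's body (76 mm by 85 mm) begins 54 mm behind the grasp point. The pads swing forward as they close: fully open they stand 13 mm farther back than shut.
Start: joints at [-76.221, 21.807, 74.336, -0, 83.858, -12.336], TCP at [0.242, -0.494, 0.231] pointing down, gripper open.
Joint ranges: [-178.18, 178.18], [-50.72, 133.34], [12.68, 142.11], [-81.47, 261.47], [9.98, 163.14], [-165.26, 165.26]. Speed limits (degrees/s): [136.94, 136.94, 180, 180, 180, 180].

INTERFACE

Orientations are given as a 3x3 rotation matrix whose columns are the frame's x, y, z axes.
In Python, from rig import observe, get_image, camera_params, close_job, grasp_offset gives the robot as it stands.
- The arm moves only by the shell command python3 -m handwheel 'ROWS' [OPENING] [FORCE]. ROWS is JSON, a list of rows, each a list of 2 entries, a list of its own where there are three numbers: the shift along the tool's x, y, z as a fraction of full scale, then the turn, a rotation vector about the tool's x, y, z as a fraction of full scale. In form: [[[dx, dy, dz], [ax, ay, az]], ...]. A call has 1 to 10 rows; each row is the pose to reach, as a shift and turn from the pose commanded when the call began, along the tool's axes at that moment, turning the shorter way round; what a row does not reach only later rows make up. Full scale, the value 1, is 0.5 m for a shift and pi rad for a turn. A row lasts 1/10 s, in which the tool goes at most 50 mm and 8.59 degrees, less where a joint would pass 70% of its speed; a pose out of reach is approached as far as the arm can. A call with a number of a shift or a turn outside -1 to 1 is refused whole. A call with a gripper value outside its range is refused whole. OPENING is the opening, from 0 (shut) to 1 (fully open), set as the call begins (- or left out, the last holds). The fingers move at their own pace and stop on an object; FORCE is the grip in N (left out, the last holds). Time passes only in rows, so rows that repeat a pose let the fingers close. It gives the time, the measured TCP pose, the force, the opening and the grip force at its end, in the units of the state.
- observe(): the state, without advancing time (a new reading comes with each control period).
- get_image(name): name is "side" or "top" or "wrist"; returns (picture, depth): 384x512x3 uint8, red, green, blue; 384x512 float32, m along the optical axis (not along the pixel's ray), 0 where there is no reading.
- camera_params(name): a dict with "K" (3x3 intrinsics, pixels), "R" (3x3) and "t" (3): a world point X has camera coordinates R X + t. Camera axes: x right, y down, z forward; pixel columns grow to the right and rows downward; lengths in m; the calibration is good to about 2 mm. A picture is of the moment at which its call begins: read the wrist's pose just before it. camera_params takes no time and is no camera call; for the wrist camera it gives the pose at the moment of the call.
- close_job(): hands the job in; it is judged then, once.
The state is a dict: "time_s": time; "q": joint angles; "qvel": joint speeds; "joint_efforts": joint torques, N m; "position": TCP position; "tool_rot": TCP orientation; "ft_force": force on the tool from outside, world axes, zero at the start; "wrist_torque": the same for the moment, N m; "grip_width": finger opening in m; "gripper_force": force on a finger pad.
Only numpy, scipy, OpenCV 4.12 (cv2) and the standard library are available. Lean on these libraries where they do the work, as an engineer would, in place of code of your own. Each camera call takes 0.05 s, during which the arm holds its last target. There are 200 camera calls.

TASK

Press the bin's pedal with the gripper right down against its stop, pushing on it there for a moment, so that the lid swings open and stays open. Then take the inner bucket by its handle, lift it straight up until its bottom is about 6 cm above the bin's rim, and finish holding it there over the open bin, level and still, with the caps still in it. Do not put it down or let go, and leave the other things on the counter where they are.

Things in the scene. Friction and masses are not known exactly. Their poses are not given: they have to be found in the camera images.
- bin: pedal bin fixed to the counter: square steel outer box 166 x 166 mm, rim 140 mm above the counter, walls 5 mm, inner floor 5 mm above the counter. Origin: centre of its underside, on the counter (z = 0). Its -x axis points out of its front, where the pedal is; +z up. The lid is hinged along the rear (+x) rim and is linked to the pedal.
- tread: the pedal itself: two flat steel bars carrying a black rubber tread 38 mm (along the bin's x) by 100 mm (along y), 10 mm thick. Origin: on the pedal's hinge, middle of the bin's front wall, 40 mm above the counter.
- pad (a point): centre of the top face of the pedal's rubber tread, about 65 mm in front of the bin's front wall; 57 mm above the counter at rest and 33 mm at the stop. The tread slopes 0.18 rad up outwards at rest and 0.18 rad down outwards at the stop.
- pedal (a joint): pedal angle about its hinge at the bin's front wall: 0 at rest, grows as the tread goes down, 0.36 rad at its stop. Pushing the tread down takes about 8 N at first, falling to 3 N at 0.25 rad; past about 0.3 rad the tread sinks on by itself under the weight of the lid, so follow it down and push; against the stop the force rises sharply (about 10 N over 2 mm).
- lid (a joint): lid angle: 0 shut, grows as it opens; 5.3 times the pedal angle, so 1.9 rad (leaning back past upright) with the pedal at its stop. From there the lid's weight and hinge friction keep lid and pedal where they are when the pedal is let go; let go earlier, the lid falls shut. The lid is 172 mm long from hinge to front edge.
- bucket: open square grey plastic inner bucket standing loose in the bin, 140 x 140 mm, rim 85 mm high, walls 4 mm, about 8 mm of play to the bin's walls, 0.3 to 0.5 kg. Origin: centre of its underside (resting 5 mm above the counter). A rigid handle bar runs along its x axis across the top on two end posts. Hidden under the lid at first.
- bucket_grip (a point): middle of the bucket's steel handle bar: 105 mm above the bucket's underside. The bar runs along the bucket's x (free length 120 mm), is 14 mm wide along y and 12 mm high; free space 60 mm either side of it. Its top is 24 mm below the bin's rim.
- cap0: discarded white bottle cap, 36 mm across, 20 mm high, 15 g, lying loose in the bucket; origin under its centre
- cap1: discarded blue bottle cap, 36 mm across, 20 mm high, 15 g, lying loose in the bucket; origin under its centre
- cap2: discarded white bottle cap, 36 mm across, 20 mm high, 15 g, lying loose in the bucket; origin under its centre
- jug: detergent jug, blue, 85 x 140 x 202 mm high, upright; bystander, origin under its centre. Loose, stands near the bin.
- softener: round orange bottle, 72 mm across, 200 mm high, upright; bystander, origin under its centre. Loose, stands near the bin.
- brush: scrubbing brush about 170 mm long lying flat; bystander. Loose, stands near the bin.
- scoop: white measuring scoop, 54 mm across, 35 mm high, with a 60 mm flat side handle; bystander, origin under its cup. Loose, stands near the bin.
- pegtub: white open clothes-peg tub 100 x 120 mm, 70 mm high, with a thin hoop handle up to 119 mm; NOT the bucket, a bystander; origin under its centre. Loose, stands near the bin.
- jar: small white jar, 60 mm across, 75 mm high; bystander, origin under its centre. Loose, stands near the bin.

How it is judged (in metres and radians):
On the way, in this order (a step that is already met when the one before it is completed fails the run):
1. the pedal is pressed to its stop by the gripper (value of joint pedal above 0.33 rad and contact force between any of the fingers, the arm and tread above 1 N), for 0.2 s.
2. the bucket hangs level from the fingers, clear of the bin (height (world z) of bucket above 0.18 m and angle between bucket's own z axis and vertical below 0.12 rad and contact force between bucket and bin below 0.3 N and contact force between the fingers and bucket above 1 N), for 0.3 s.
At the end, for the whole second after the job is handed in: Bucket held by the fingers, underside over 180 mm above the counter, within 60 mm sideways of the bin's centre, tilt under 0.12 rad, slower than 30 mm/s and 0.15 rad/s, clear of bin and lid; lid open beyond 1.5 rad; all caps in the bucket (all of step 2 and horizontal distance between bucket and bin below 0.06 m and linear speed of bucket below 0.03 m/s and angular speed of bucket below 0.15 rad/s and value of joint lid above 1.5 rad and distance between each of cap0, cap1, cap2 and bucket below 0.11 m); the arm keeps its last pose, push and grip.
It fails at once if the bucket is tipped by more than 0.35 rad (angle between bucket's own z axis and vertical above 0.35 rad).
It fails at once if a cap leaves the bucket (not (distance between cap0 and bucket below 0.11 m) or not (distance between cap1 and bucket below 0.11 m) or not (distance between cap2 and bucket below 0.11 m)).
It fails at once if a bystander is moved by more than 30 mm (distance of any of jug, softener, brush, scoop, pegtub, jar from where it was at the start of the episode above 0.03 m).
It also fails if it takes over 58 s, if anything falls off the work surface, if the arm or the gripper's body presses on something with over 40 N, if the wrist force passes 120 N, or if a joint passes its speed limit or range.

## Working session

There is one attempt and no reset: what is moved stays moved. The work goes in short steps, Python scripts to look and compute and a shell command to move; the robot and the scene stay as the last step left them, time stands still between calls to the robot, and variables do not carry over. Pictures are saved under pics/ and viewed, at most 10 in all, crops included, and the job is handed in when it is done.

```bash
mkdir -p pics; ls
python3 - <<'E'
from rig import *
import cv2,numpy as np
s=observe();print({k:np.round(v,3).tolist() for k,v in s.items()}, grasp_offset)
for n in("top","side"):
    p,d=get_image(n);cv2.imwrite(f"pics/{n}0.png",p[:,:,::-1]);np.savez(f"{n}0.npz",p=p,d=d,**camera_params(n))
    c=camera_params(n);print(n,np.round(c["K"],1).tolist(),np.round(-c["R"].T@c["t"],3))
E
```

```text
pics
{'time_s': 0.0, 'q': [-76.22, 21.84, 74.384, -0.001, 83.857, -12.337], 'qvel': [0.015, 0.02, 0.022, -0.111, -0.012, -0.025], 'joint_efforts': [-0.001, -44.847, -23.128, -0.0, 0.005, 0.0], 'position': [0.242, -0.494, 0.231], 'tool_rot': [[0.898, 0.44, -0.0], [0.44, -0.898, 0.001], [0.0, -0.001, -1.0]], 'ft_force': [0.954, 0.599, -0.547], 'wrist_torque': [-0.028, 0.0, 0.056], 'gripper_force': 0.0, 'grip_width': 0.085} 0.0187
top [[494.5, 0.0, 249.4], [0.0, 494.5, 188.4], [0.0, 0.0, 1.0]] [0.466 0.035 1.336]
side [[453.6, 0.0, 260.0], [0.0, 453.6, 191.2], [0.0, 0.0, 1.0]] [-0.172  0.253  0.953]
```

View pics/top0.png

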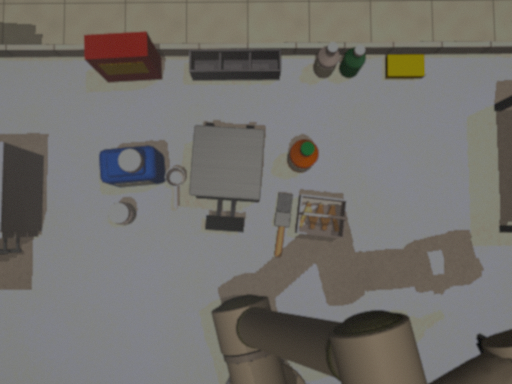

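View pics/side0.png

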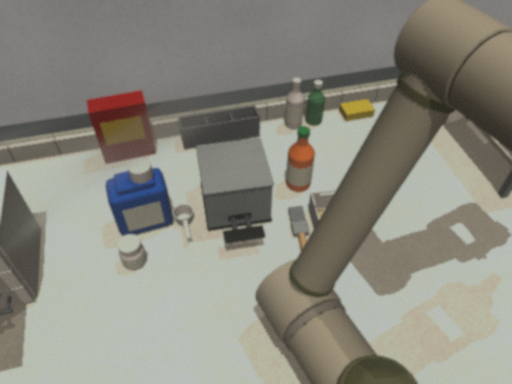

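The top view shows the lid centred near (228,162) and the tread at (225,223). The orange bottle is at (304,154), the brush at (282,220), and the scoop at (177,180). The side view agrees. Next I'll measure the lid and tread by depth mask.

```bash
cat > h.py <<'E'
import numpy as np,cv2
def pts(f):
    z=np.load(f);d=z["d"];K=z["K"];v,u=np.mgrid[:384,:512]
    c=np.stack([(u-K[0,2])/K[0,0]*d,(v-K[1,2])/K[1,1]*d,d],-1)
    return z["p"],(c-z["t"])@z["R"]
def rect(P,m):
    q=P[m][:,:2]; return cv2.minAreaRect((q*1000).astype(np.float32)),np.median(P[m],0)
E
python3 - <<'E'
from h import *
p,P=pts("top0.npz")
v,u=np.mgrid[:384,:512]
m=(P[...,2]>.13)&(u>180)&(u<275)&(v>115)&(v<208)
m=cv2.erode(cv2.morphologyEx(m.astype(np.uint8),cv2.MORPH_OPEN,np.ones((9,9))),np.ones((1,1)))>0
print("lid",rect(P,m))
dark=p.max(-1)<60
m=dark&(P[...,2]>.03)&(u>195)&(u<255)&(v>205)&(v<240)
m=cv2.morphologyEx(m.astype(np.uint8),cv2.MORPH_OPEN,np.ones((7,7)))>0
print("tread",rect(P,m),m.sum())
for n,(a,b,c,e) in dict(orange=(285,325,135,175),brush=(270,296,190,260),peg=(293,350,188,240),jug=(95,170,140,190),scoop=(165,190,160,210)).items():
    m=(P[...,2]>.012)&(u>a)&(u<b)&(v>c)&(v<e); q=P[m]; print(n,q.min(0).round(3),q.max(0).round(3))
E
```

```text
lid (((590.654541015625, 98.56542205810547), (172.4296875, 239.47683715820312), 85.74085235595703), array([0.61951485, 0.09501072, 0.15064435]))
tread (((473.3880920410156, 93.85272216796875), (118.3648681640625, 33.5999870300293), 85.9731674194336), array([0.47383914, 0.10763836, 0.05648461])) 470
orange [ 0.466 -0.129  0.012] [0.68  0.035 1.336]
brush [ 0.386 -0.079  0.012] [0.553 0.035 1.336]
peg [ 0.434 -0.209  0.012] [0.547 0.035 1.336]
jug [0.466 0.035 0.012] [0.664 0.41  1.336]
scoop [0.466 0.035 0.012] [0.623 0.264 1.336]
```

```bash
sed -i 's/q=P\[m\]/m=m\&(P[...,2]<.4);q=P[m]/' h.py
python3 - <<'E'
from h import *
p,P=pts("top0.npz")
v,u=np.mgrid[:384,:512]
ok=P[...,2]<.4
m=ok&(P[...,2]>.135)&(u>180)&(u<275)&(v>115)&(v<208)
m=cv2.morphologyEx(m.astype(np.uint8),cv2.MORPH_OPEN,np.ones((15,15)))>0
print("lid",rect(P,m),P[m][:,2].min(),P[m][:,2].max())
m=ok&(p.max(-1)<60)&(P[...,2]>.045)&(u>195)&(u<255)&(v>210)&(v<240)
m=cv2.morphologyEx(m.astype(np.uint8),cv2.MORPH_OPEN,np.ones((7,7)))>0
print("tread",rect(P,m),m.sum())
for n,(a,b,c,e) in dict(orange=(285,325,135,175),brush=(270,296,190,260),peg=(293,350,188,240),jug=(95,170,140,190),scoop=(165,187,160,210)).items():
    k=ok&(P[...,2]>.012)&(u>a)&(u<b)&(v>c)&(v<e); q=P[k]; print(n,q.min(0).round(3),q.max(0).round(3))
E
```

```text
lid (((621.3148803710938, 96.69766235351562), (172.97425842285156, 172.6527099609375), 87.9526596069336), array([0.62962836, 0.10943523, 0.15063508])) 0.13639568198994706 0.15792130955505382
tread (((474.29083251953125, 106.67634582519531), (92.65413665771484, 33.5999870300293), 85.9731674194336), array([0.47380828, 0.10773174, 0.05641298])) 464
orange [ 0.608 -0.129  0.012] [ 0.68  -0.058  0.205]
brush [ 0.386 -0.079  0.012] [ 0.553 -0.023  0.028]
peg [ 0.434 -0.209  0.012] [ 0.547 -0.078  0.125]
jug [0.571 0.254 0.012] [0.664 0.41  0.208]
scoop [0.514 0.214 0.012] [0.623 0.264 0.041]
```

```bash
cat >> h.py <<'E'
from scipy.spatial.transform import Rotation as Ro
A=np.radians(-4.0); BX=np.array([np.cos(A),np.sin(A),0]); BY=np.array([-np.sin(A),np.cos(A),0])
BIN=np.array([.6213,.0967,0])
def go(p):
    from rig import observe
    s=observe();R=np.array(s["tool_rot"]);T=np.c_[BX,-BY,[0,0,-1]]
    print("at",np.round(s["position"],4),"t",s["time_s"],"F",np.round(s["ft_force"],1),"w",s["grip_width"])
    print((R.T@(np.array(p)-s["position"])/.5).round(3).tolist(),(Ro.from_matrix(R.T@T).as_rotvec()/np.pi).round(3).tolist())
E
python3 -c "
from h import *
go([.469,.107,.24])"
python3 -m handwheel '[[[0.937,-0.88,-0.02],[0,0,0.167]],[[0.937,-0.88,-0.02],[0,0,0.167]],[[0.937,-0.88,-0.02],[0,0,0.167]],[[0.937,-0.88,-0.02],[0,0,0.167]],[[0.937,-0.88,-0.02],[0,0,0.167]],[[0.937,-0.88,-0.02],[0,0,0.167]],[[0.937,-0.88,-0.02],[0,0,0.167]],[[0.937,-0.88,-0.02],[0,0,0.167]],[[0.937,-0.88,-0.02],[0,0,0.167]],[[0.937,-0.88,-0.02],[0,0,0.167]]]' 0 20
python3 -c "
from h import *
go(BIN-.152*BX+[0,0,.1])"
```

```text
at [ 0.242  -0.4936  0.2308] t 0.1 F [0.  0.7 0.3] w 0.08555928084805747
[0.936, -0.879, -0.017] [-0.0, 0.0, 0.167]
time_s: 1.1
position: [0.4184, -0.0251, 0.2391]
tool_rot: [[0.998, -0.069, 0.0], [-0.069, -0.998, -0.0], [0.0, 0.0, -1.0]]
ft_force: [0.7, -0.3, 0.0]
grip_width: -0.0002
gripper_force: 0.0
at [ 0.4184 -0.0251  0.2391] t 1.1 F [ 0.7 -0.3  0. ] w -0.0001735554138072718
[0.084, -0.271, 0.278] [0.0, -0.0, 0.0]
```

```bash
python3 -m handwheel '[[[0.084,-0.271,0.08],[0,0,0]],[[0.084,-0.271,0.1],[0,0,0]],[[0.084,-0.271,0.1],[0,0,0]],[[0.084,-0.271,0.2],[0,0,0]],[[0.084,-0.271,0.278],[0,0,0]],[[0.084,-0.271,0.278],[0,0,0]],[[0.084,-0.271,0.278],[0,0,0]],[[0.084,-0.271,0.278],[0,0,0]]]'
python3 - <<'E'
from h import *
from rig import *
go(BIN-.152*BX+[0,0,.03])
p,d=get_image("top");cv2.imwrite("pics/t1.png",p[90:290,130:380,::-1].repeat(3,0).repeat(3,1)[:600])
E
```

```text
time_s: 1.9
position: [0.4707, 0.1048, 0.1021]
tool_rot: [[0.998, -0.069, 0.004], [-0.069, -0.998, -0.0], [0.004, -0.0, -1.0]]
ft_force: [0.1, -0.0, 0.1]
grip_width: 0.0001
gripper_force: 0.0
at [0.4707 0.1048 0.1021] t 1.9 F [ 0.1 -0.   0.1] w 0.00013331548262093433
[-0.003, -0.005, 0.144] [-0.0, -0.001, 0.0]
```

View pics/t1.png

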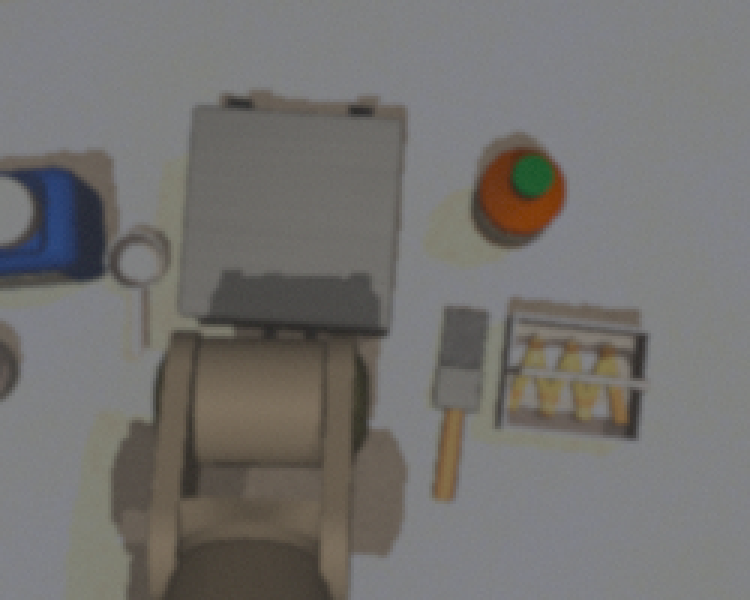

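The picture shows the tool over the tread, clear of the lid's front edge (row ~330 in the crop). Pressing now.

```bash
python3 -m handwheel '[[[-0.003,-0.005,0.04],[0,0,0]],[[-0.003,-0.005,0.08],[0,0,0]],[[-0.003,-0.005,0.09],[0,0,0]],[[-0.003,-0.005,0.1],[0,0,0]],[[-0.003,-0.005,0.11],[0,0,0]],[[-0.003,-0.005,0.12],[0,0,0]],[[-0.003,-0.005,0.13],[0,0,0]],[[-0.003,-0.005,0.135],[0,0,0]],[[-0.003,-0.005,0.14],[0,0,0]],[[-0.003,-0.005,0.14],[0,0,0]]]'
```

```text
time_s: 2.95
position: [0.4691, 0.1075, 0.0322]
tool_rot: [[0.998, -0.069, 0.003], [-0.069, -0.998, -0.0], [0.003, -0.0, -1.0]]
ft_force: [-5.2, -1.0, 19.9]
grip_width: 0.0001
gripper_force: 10.1
```

```bash
python3 -m handwheel '[[[0,0,0.001],[0,0,0]],[[0,0,0.002],[0,0,0]],[[0,0,0.002],[0,0,0]],[[0,0,0.002],[0,0,0]],[[0,0,0.002],[0,0,0]]]'
python3 - <<'E'
from h import *
from rig import *
p,d=get_image("side");cv2.imwrite("pics/s1.png",p[:,:,::-1])
E
```

```text
time_s: 3.45
position: [0.4691, 0.1075, 0.0318]
tool_rot: [[0.998, -0.069, 0.004], [-0.069, -0.998, -0.0], [0.004, 0.0, -1.0]]
ft_force: [-6.6, -0.3, 23.7]
grip_width: -0.0002
gripper_force: 12.8
```

View pics/s1.png

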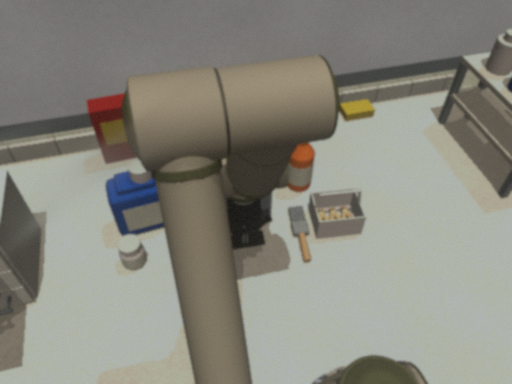

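The arm hides the lid in this view. I'll let go straight up and then look.

```bash
python3 -m handwheel '[[[0,0,-0.01],[0,0,0]],[[0,0,-0.04],[0,0,0]],[[0,0,-0.1],[0,0,0]],[[0,0,-0.2],[0,0,0]],[[0,0,-0.3],[0,0,0]],[[0,0,-0.4],[0,0,0]],[[0,0,-0.5],[0,0,0]],[[0,0,-0.6],[0,0,0]],[[0,0,-0.6],[0,0,0]],[[0,0,-0.6],[0,0,0]]]' 1
python3 - <<'E'
from h import *
from rig import *
go(BIN+[0,0,.33])
c=camera_params("wrist")
p,d=get_image("wrist");cv2.imwrite("pics/w1.png",p[:,:,::-1]);np.savez("w1.npz",p=p,d=d,**c)
p,d=get_image("top");cv2.imwrite("pics/t2.png",p[:,:,::-1]);np.savez("top1.npz",p=p,d=d,**camera_params("top"))
E
```

```text
time_s: 4.5
position: [0.4683, 0.1076, 0.3306]
tool_rot: [[0.998, -0.069, 0.004], [-0.069, -0.998, -0.0], [0.003, -0.0, -1.0]]
ft_force: [-0.5, 0.3, -0.0]
grip_width: 0.0854
gripper_force: 0.0
at [0.4683 0.1076 0.3306] t 4.5 F [-0.5  0.3 -0. ] w 0.0853929551080236
[0.307, 0.001, 0.002] [-0.0, -0.001, 0.0]
```

View pics/w1.png

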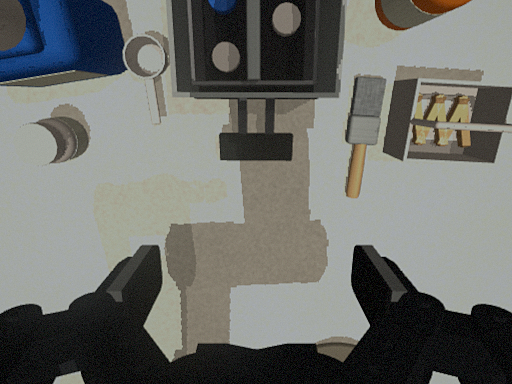

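View pics/t2.png

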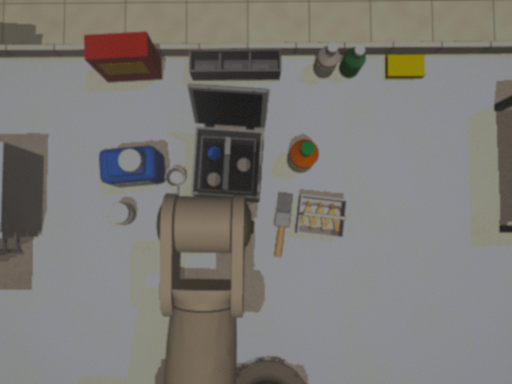

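The lid stays open, and the bucket shows from above with its bar running (230,137)–(228,192) and all three caps inside. Now I'll measure the bar.

Run:
```python
from h import *
for f in("top1.npz","w1.npz"):
    p,P=pts(f)
    L=(P-BIN)@np.c_[BX,BY,[0,0,1]]
    m=(abs(L[...,0])<.062)&(abs(L[...,1])<.045)&(L[...,2]>.095)&(L[...,2]<.13)
    q=L[m]; print(f,m.sum(),np.median(q,0),q.min(0),q.max(0))
    for a in np.arange(-.06,.06,.02):
        k=q[(q[:,0]>a)&(q[:,0]<a+.02)]
        if len(k):print(round(a,2),len(k),np.median(k,0).round(4),k[:,1].min().round(4),k[:,1].max().round(4))
    r=L[(abs(L[...,0])<.1)&(abs(L[...,1])<.1)&(abs(L[...,2]-.14)<.006)];print("rim",r.min(0),r.max(0))
    r=L[(abs(L[...,0])<.076)&(abs(L[...,1])<.076)&(abs(L[...,2]-.09)<.005)];print("bucket rim",r.min(0),r.max(0))
```

```text
top1.npz 289 [0.00057914 0.00189561 0.1155574 ] [-0.06171502 -0.00498829  0.10293827] [0.06151661 0.00934841 0.12123287]
-0.06 47 [-0.0514  0.0018  0.115 ] -0.005 0.0092
-0.04 46 [-0.0307  0.0016  0.116 ] -0.0049 0.0086
-0.02 46 [-0.011   0.002   0.1152] -0.0047 0.0093
0.0 47 [0.01   0.0013 0.1156] -0.0048 0.0088
0.02 44 [0.0286 0.0021 0.1159] -0.0046 0.0093
0.04 49 [0.049  0.0015 0.1157] -0.0046 0.0091
rim [-0.08283346 -0.08568351  0.13403156] [0.09162662 0.08261653 0.14582128]
bucket rim [-0.06933846 -0.06792141  0.08507388] [0.07194128 0.07269169 0.09495904]
w1.npz 1088 [-0.02476203  0.00163408  0.11634472] [-0.06195527 -0.00464901  0.11306841] [0.00989371 0.00942102 0.11864095]
-0.06 291 [-0.0502  0.0016  0.1162] -0.0046 0.009
-0.04 300 [-0.0301  0.0021  0.1163] -0.0046 0.0088
-0.02 309 [-0.01    0.0016  0.1164] -0.0045 0.0086
0.0 161 [0.005  0.0025 0.1164] -0.0044 0.0094
rim [-0.08181752 -0.08386246  0.13402229] [0.00486993 0.08292352 0.14263824]
bucket rim [-0.06807543 -0.06797307  0.08506173] [0.01687517 0.07264932 0.09328914]
```

```bash
python3 -c "
from h import *
go(BIN+.001*BX+.0018*BY+[0,0,.2])"
python3 -m handwheel '[[[0.1,0,0],[0,0,0]],[[0.2,0,0],[0,0,0]],[[0.309,-0.002,0],[0,-0.001,0]],[[0.309,-0.002,0.06],[0,-0.001,0]],[[0.309,-0.002,0.12],[0,-0.001,0]],[[0.309,-0.002,0.2],[0,-0.001,0]],[[0.309,-0.002,0.26],[0,-0.001,0]],[[0.309,-0.002,0.26],[0,-0.001,0]],[[0.309,-0.002,0.26],[0,-0.001,0]],[[0.309,-0.002,0.26],[0,-0.001,0]]]' 0.6 40
python3 -c "
from h import *
go(BIN+.001*BX+.0018*BY+[0,0,.0925])"
```

```text
at [0.4678 0.1076 0.3285] t 4.6 F [-0.5 -0.2 -0.3] w 0.08541390245109523
[0.31, -0.003, 0.256] [0.0, 0.0, 0.0]
time_s: 5.6
position: [0.6231, 0.0981, 0.201]
tool_rot: [[0.998, -0.069, -0.0], [-0.069, -0.998, 0.0], [-0.0, -0.0, -1.0]]
ft_force: [0.0, -0.3, -0.1]
grip_width: 0.0514
gripper_force: 0.0
at [0.6231 0.0981 0.201 ] t 5.6 F [ 0.  -0.3 -0.1] w 0.05141999489818564
[-0.001, -0.001, 0.217] [-0.0, 0.0, 0.0]
```

```bash
python3 -m handwheel '[[[0,-0.001,0.04],[0,0,0]],[[-0.001,-0.001,0.08],[0,0,0]],[[-0.001,-0.001,0.12],[0,0,0]],[[-0.001,-0.001,0.16],[0,0,0]],[[-0.001,-0.001,0.19],[0,0,0]],[[-0.001,-0.001,0.21],[0,0,0]],[[-0.001,-0.001,0.217],[0,0,0]],[[-0.001,-0.001,0.217],[0,0,0]],[[-0.001,-0.001,0.217],[0,0,0]]]' 0.6 40
python3 -m handwheel '[[[0,0,0],[0,0,0]],[[0,0,0],[0,0,0]],[[0,0,0],[0,0,0]],[[0,0,0],[0,0,0]],[[0,0,0],[0,0,0]],[[0,0,0],[0,0,0]],[[0,0,0],[0,0,0]],[[0,0,0],[0,0,0]]]' 0 60
```

```text
time_s: 6.5
position: [0.6221, 0.0986, 0.0917]
tool_rot: [[0.998, -0.069, -0.001], [-0.069, -0.998, 0.0], [-0.001, -0.0, -1.0]]
ft_force: [0.1, 0.2, 0.5]
grip_width: 0.0513
gripper_force: 0.0
time_s: 7.3
position: [0.6217, 0.0988, 0.0909]
tool_rot: [[0.998, -0.069, -0.003], [-0.069, -0.998, 0.0], [-0.003, -0.0, -1.0]]
ft_force: [0.1, 2.9, 4.7]
grip_width: 0.0129
gripper_force: 61.1
```

Gripped (12.9 mm, 61 N). Lifting 197 mm smoothly.

```bash
python3 -m handwheel '[[[0,0,-0.005],[0,0,0]],[[0,0,-0.012],[0,0,0]],[[0,0,-0.022],[0,0,0]],[[0,0,-0.034],[0,0,0]],[[0,0,-0.046],[0,0,0]],[[0,0,-0.06],[0,0,0]],[[0,0,-0.075],[0,0,0]],[[0,0,-0.09],[0,0,0]],[[0,0,-0.105],[0,0,0]],[[0,0,-0.12],[0,0,0]]]'
python3 -m handwheel '[[[0,0,-0.02],[0,0,0]],[[0,0,-0.045],[0,0,0]],[[0,0,-0.075],[0,0,0]],[[0,0,-0.105],[0,0,0]],[[0,0,-0.135],[0,0,0]],[[0,0,-0.165],[0,0,0]],[[0,0,-0.195],[0,0,0]],[[0,0,-0.225],[0,0,0]],[[0,0,-0.245],[0,0,0]],[[0,0,-0.26],[0,0,0]]]'
python3 -m handwheel '[[[0,0,-0.008],[0,0,0]],[[0,0,-0.012],[0,0,0]],[[0,0,-0.014],[0,0,0]],[[0,0,-0.014],[0,0,0]],[[0,0,-0.014],[0,0,0]],[[0,0,-0.014],[0,0,0]],[[0,0,-0.014],[0,0,0]],[[0,0,-0.014],[0,0,0]],[[0,0,-0.014],[0,0,0]],[[0,0,-0.014],[0,0,0]]]'
python3 - <<'E'
from h import *
from rig import *
for n in("side","wrist"):
    c=camera_params(n);p,d=get_image(n);cv2.imwrite(f"pics/{n}3.png",p[:,:,::-1]);np.savez(n+"3.npz",p=p,d=d,**c)
E
```

```text
time_s: 8.3
position: [0.6218, 0.0986, 0.1513]
tool_rot: [[0.998, -0.069, -0.003], [-0.069, -0.998, 0.0], [-0.003, -0.0, -1.0]]
ft_force: [0.3, -0.2, -5.0]
grip_width: 0.0126
gripper_force: 59.9
time_s: 9.3
position: [0.6222, 0.0986, 0.2818]
tool_rot: [[0.998, -0.069, -0.002], [-0.069, -0.998, 0.0], [-0.002, -0.0, -1.0]]
ft_force: [-0.4, -0.0, -3.8]
grip_width: 0.0131
gripper_force: 59.9
time_s: 10.3
position: [0.6222, 0.0986, 0.2876]
tool_rot: [[0.998, -0.069, -0.003], [-0.069, -0.998, 0.0], [-0.003, 0.0, -1.0]]
ft_force: [-0.0, -0.1, -4.6]
grip_width: 0.0127
gripper_force: 59.9
```

View pics/side3.png

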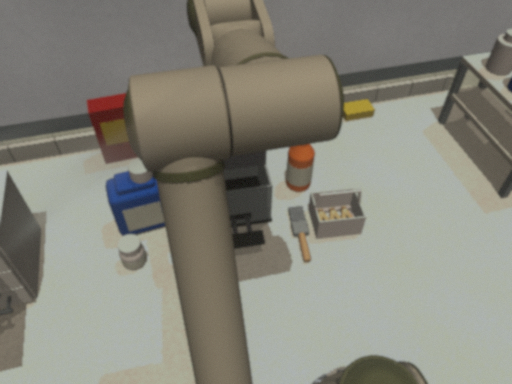

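View pics/wrist3.png

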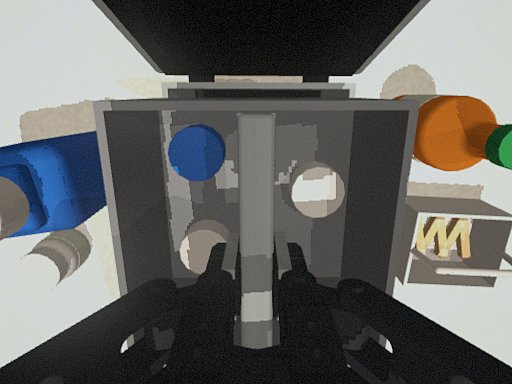

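The wrist view shows the bucket hanging from the bar, all three caps inside (blue (196,152), white (318,189), white (207,245)), and the lid open behind. The gripper and arm block the side view of the bucket. I'll check tilt from depth before handing in.

Run:
```python
from h import *
p,P=pts("wrist3.npz")
L=(P-BIN)@np.c_[BX,BY,[0,0,1]]
m=(L[...,2]>.28)&(L[...,2]<.33)&(abs(L[...,1])<.015)&(L[...,0]>.018)&(L[...,0]<.06)
q=L[m];print(m.sum(),np.median(q,0),"slope x",np.polyfit(q[:,0],q[:,2],1)[0])
m=(abs(L[...,2]-.287)<.012)&(abs(abs(L[...,1])-.07)<.006)&(L[...,0]>0.0)&(L[...,0]<.065)
q=L[m]; print([np.percentile(q[q[:,1]*s>0][:,2],90) for s in(1,-1)])
from rig import observe
s=observe();print(s["position"],np.abs(s["qvel"]).max(),s["ft_force"])
```

```text
3840 [0.0405992  0.00114018 0.31302904] slope x -0.0010895728822023925
[np.float64(0.2877643521832553), np.float64(0.2874190328497097)]
[0.62217495 0.09855597 0.28758352] 0.056833843811135445 [-0.37946952  0.56525083 -3.97977368]
```

Level to within 0.01 rad, still, with the underside at about 0.20 m.

```bash
python3 -c "
from rig import close_job
print(close_job())"
```

```text
the job is handed in; nothing more can be done
None
```

The job is handed in: the pedal was pressed to its stop at about 20 N and the lid stayed open, and the bucket is held level and still about 6 cm above the bin's rim with all three caps in it; the call gave no verdict, so the judged result is unknown.

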